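# Find the rocking corner of the jig plate and press its shim flat

## Robot

A 7-joint arm with a two-finger parallel gripper is mounted at the origin on the work surface. World frame = base frame: x ahead of the robot, y to its left, z up, the work surface at z = 0. Lengths are in m, angles in rad, forces in N, time in s.
With the tool pointing down it reaches from about 0.425 to 0.875 m from the base axis. Payload 4.7 kg.
Tool frame: the origin (TCP) lies on the centre line of the jaws, within the pads' length; the fingertips stand ahead of it and the grasp point (between the pads) lies 2 mm behind it (nose_length is the z of the fingertips in the tool frame, in m); z points along the fingers, y is the line along which they close (so a half turn about z gives the same grasp; the last joint's range is limited). The gripper opens to 87 mm and grips with 3 to 60 N. Pads are 19 mm wide; open, the fingers measure 117 mm over their backs; the gripper's body (75 mm by 190 mm) begins 51 mm behind the grasp point.
Start: joints at [1.123, 0.321, -0.07, 1.45, 0.023, 1.371, -0.057], TCP at [0.29, -0.582, 0.24] pointing down, gripper open.
Joint ranges: [-2.86, 2.86], [-0.3, 2.09], [-1.38, 1.24], [0.06, 2.45], [-1.56, 4.7], [0.09, 2.05], [-2.69, 2.69]. Speed limits (rad/s): [2.57, 2.57, 3.14, 3.14, 3.14, 3.14, 3.14].

## Interface

Orientations are given as a rotation vector (axis times angle).
In Python, from bench import * gives the robot as it stands.
- The arm moves only by the tool send_rows, never from a script. Its arguments are lists of equal length, an entry for each row: "xyz": the shift along the tool's x, y, z in mm, a list of three; "dr": the turn, a rotation vector about the tool's x, y, z in rad, a list of three. A call has exactly 10 rows; each row is the pose to reach, as a shift and turn from the pose commanded when the call began, along the tool's axes at that moment; what a row does not reach only later rows make up. A row lasts 1/12 s, in which the tool goes at most 41.7 mm and 7.16 degrees, less where a joint would pass 70% of its speed; a pose out of reach is approached as far as the arm can. A call with a gripper value outside its range is refused whole. "jaw" is the finger opening in mm, from 0 to 87, set as the call begins (left out, the last holds). The fingers move at their own pace and stop on an object; "grip_force" is the grip in N (left out, the last holds). Time passes only in rows, so rows that repeat a pose let the fingers close, or fill a call up. It gives the time, the measured TCP pose, the force, the opening and the grip force at its end, in the units of the state.
- get_state(): the state, without advancing time (a new reading comes with each control period).
- get_image(name): name is "scene" or "top" or "wrist"; returns the picture (400x640x3 uint8, red, green, blue); there is no depth.
- calibration(name): a dict with "vfov" (degrees; the focal length in pixels is half the picture's height over the tangent of half this angle, whatever the lens; pixels are square), "cx", "cy" (the principal point, pixels), "rvec" (rotation vector, rad) and "tvec" (3), from world to camera coordinates, as OpenCV has them; the wrist camera has in their place "hand_eye" (4x4, takes a point from camera to tool coordinates, whose origin is the TCP and whose axes are the flange's). Camera axes: x right, y down, z forward; pixel columns grow to the right and rows downward; lengths in m; the calibration is good to about 2 mm. A picture is of the moment at which its call begins: read the wrist's pose just before it. calibration takes no time and is no camera call.
- close_job(): hands the job in; it is judged then, once.
The state is a dict: "time": time; "joint_positions": joint angles; "qd": joint speeds; "joint_torque": joint torques, N m; "position": TCP position; "tool_rot": TCP orientation; "ft_force": force on the tool from outside, world axes, zero at the start; "torque": the same for the moment, N m; "grip_width": opening from 0.0 (shut) to 1.0 (fully open); "grip_force": force on a finger pad.
Only numpy, scipy, OpenCV 4.12 (cv2) and the standard library are available. Lean on these libraries where they do the work, as an engineer would, in place of code of your own. Each camera call takes 0.05 s, during which the arm holds its last target. There are 200 camera calls.

## Task

The aluminium jig plate rocks on one of its four corners. Press down on its corners with the fingertips to find the one that gives, then press the shim tab beside that corner down until it lies fully flat, so that the plate stands firm. Only press: lift nothing, do not shove the plate about, keep the other three tabs up and leave everything else where it is.

Things in the scene. Friction and masses are not known exactly. Their poses are not given: they have to be found in the camera images.
- plate: loose aluminium jig plate, 160 (x) by 200 (y) by 10 mm, 0.7 to 1 kg, engraved with hexagons, level on four feet of a plywood stand. Origin: centre of its underside, 30 mm above the table; x roughly away from the robot, y to its left, z up. One corner (varies, looks the same) yields: from about 3 N it sinks 4 mm, and springs back when let go; the others are solid (under 1 mm at 20 N)
- corner_far_left (a point): point on the plate's top face over the foot of the far left corner (+68, +86 mm from the plate's centre): press straight down here to try it
- corner_far_right (a point): point on the plate's top face over the foot of the far right corner (+68, -86 mm from the plate's centre): press straight down here to try it
- corner_near_left (a point): point on the plate's top face over the foot of the near left corner (-68, +86 mm from the plate's centre): press straight down here to try it
- corner_near_right (a point): point on the plate's top face over the foot of the near right corner (-68, -86 mm from the plate's centre): press straight down here to try it
- tab_far_left (a point): place to press on top of the far left corner's steel shim tab, 30 mm out from the plate's left edge. Tab: 24 mm wide, 4 thick, sticks out 50 mm along the plate's +y, hinged 32 mm inward of this point. Up, it slopes up outwards and this point is 28 to 30 mm above the table; flat, 20 mm. Yields to 8 to 10 N straight down and stays where left; flat, its inner end props the corner
- tab_far_right (a point): place to press on top of the far right corner's steel shim tab, 30 mm out from the plate's right edge. Tab: 24 mm wide, 4 thick, sticks out 50 mm along the plate's -y, hinged 32 mm inward of this point. Up, it slopes up outwards and this point is 28 to 30 mm above the table; flat, 20 mm. Yields to 8 to 10 N straight down and stays where left; flat, its inner end props the corner
- tab_near_left (a point): place to press on top of the near left corner's steel shim tab, 30 mm out from the plate's left edge. Tab: 24 mm wide, 4 thick, sticks out 50 mm along the plate's +y, hinged 32 mm inward of this point. Up, it slopes up outwards and this point is 28 to 30 mm above the table; flat, 20 mm. Yields to 8 to 10 N straight down and stays where left; flat, its inner end props the corner
- tab_near_right (a point): place to press on top of the near right corner's steel shim tab, 30 mm out from the plate's right edge. Tab: 24 mm wide, 4 thick, sticks out 50 mm along the plate's -y, hinged 32 mm inward of this point. Up, it slopes up outwards and this point is 28 to 30 mm above the table; flat, 20 mm. Yields to 8 to 10 N straight down and stays where left; flat, its inner end props the corner
- shim_far_left (a joint): angle of the far left shim tab: 0 to 0.05 rad at the start (up), 0.32 rad when fully down (flat, against its stop)
- shim_far_right (a joint): angle of the far right shim tab: 0 to 0.05 rad at the start (up), 0.32 rad when fully down (flat, against its stop)
- shim_near_left (a joint): angle of the near left shim tab: 0 to 0.05 rad at the start (up), 0.32 rad when fully down (flat, against its stop)
- shim_near_right (a joint): angle of the near right shim tab: 0 to 0.05 rad at the start (up), 0.32 rad when fully down (flat, against its stop)
- dip_far_left (a joint): a stiff little feeler pin under the plate's far left corner that is pushed down as that corner sinks and stays down: how far (m) the corner has ever sunk; 0 at the start, about 0.003 once the rocking corner has been pressed fully, under 0.001 at a solid corner
- dip_far_right (a joint): a stiff little feeler pin under the plate's far right corner that is pushed down as that corner sinks and stays down: how far (m) the corner has ever sunk; 0 at the start, about 0.003 once the rocking corner has been pressed fully, under 0.001 at a solid corner
- dip_near_left (a joint): a stiff little feeler pin under the plate's near left corner that is pushed down as that corner sinks and stays down: how far (m) the corner has ever sunk; 0 at the start, about 0.003 once the rocking corner has been pressed fully, under 0.001 at a solid corner
- dip_near_right (a joint): a stiff little feeler pin under the plate's near right corner that is pushed down as that corner sinks and stays down: how far (m) the corner has ever sunk; 0 at the start, about 0.003 once the rocking corner has been pressed fully, under 0.001 at a solid corner
- model: white hexagonal model standing loose in the middle of the plate, 52 mm across, 32 mm tall; origin under its centre
- cell_left: small loose white hexagonal ring, 28 mm across, 12 mm tall, lying on the stand between the two left tabs; origin under its centre
- cell_right: the same, between the two right tabs
- glue_stick: glue stick standing on the table on the robot's side of the stand, 30 mm in diameter, 90 mm tall; origin under its centre
- knife: closed utility knife lying on the table beyond the stand, about 170 mm long, 22 wide, 18 high; origin under its middle, long along its y
- flask: insulated drinking flask standing to the left, 80 mm in diameter, 185 mm tall; origin under its centre
- pen_pot: pot with pens standing to the right, 72 mm in diameter, pens reaching up to 175 mm; origin under its centre
Things that resemble listed ones, but are neither listed nor needed, are in the scene too. What is meant by the glue_stick is not red, and is the smaller of those in its own colour.

How it is judged:
By the outcome, as a careful person would: the job done as asked, in the order asked, and still so for the second after the job is handed in, with the robot touching nothing.
It also fails if it takes over 58 s, if anything falls off the work surface, if the arm or the gripper's body presses on something with over 40 N, if the wrist force passes 120 N, or if a joint passes its speed limit or range.

## Working session

There is one attempt and no reset: what is moved stays moved. The work goes in short steps, Python scripts to look and compute and a tool call to move; the robot and the scene stay as the last step left them, time stands still between calls to the robot, and variables do not carry over. Pictures are saved under pics/ and viewed, at most 10 in all, crops included, and the job is handed in when it is done.

Besides the shell and the picture viewer there is one more tool, called after "Request:" as name(argument=value, ...) on one line, values as JSON. send_rows: Moves the arm, as the interface text tells. Its arguments: {"type":"object","properties":{"xyz":{"type":"array"},"dr":{"type":"array"},"jaw":{"type":"number"},"grip_force":{"type":"number"}},"required":["xyz","dr"]}

```bash
ls; mkdir -p pics
python3 - <<'E'
from bench import *
import cv2,numpy as np
for n in ("scene","top"):
    im=get_image(n); cv2.imwrite(f"pics/{n}0.png",im[:,:,::-1]); print(n,calibration(n))
print(calibration("wrist")); print(get_state())
try: print(nose_length)
except Exception as e: print(e)
E
```

```text
pics
scene {'vfov': 49.757656901585236, 'cx': 324.2269437458869, 'cy': 197.31843018749365, 'rvec': array([ 2.08731921,  1.02320566, -0.44859082]), 'tvec': array([-0.34139411, -0.24419893,  1.40131849])}
top {'vfov': 52.99265623030881, 'cx': 328.33778034660605, 'cy': 198.77037693477322, 'rvec': array([ 2.17173557, -2.12201861,  0.1197187 ]), 'tvec': array([-0.00386475,  0.53359299,  1.00126948])}
{'vfov': 71.606711203806, 'cx': 317.1616720503044, 'cy': 201.58927383472144, 'hand_eye': array([[ 1.21775797e-04, -9.66277291e-01, -2.57503753e-01,
         6.98888667e-02],
       [ 9.99999480e-01, -1.43010036e-04,  1.00955066e-03,
        -7.56111507e-04],
       [-1.01233150e-03, -2.57503742e-01,  9.66276771e-01,
        -1.44476927e-01],
       [ 0.00000000e+00,  0.00000000e+00,  0.00000000e+00,
         1.00000000e+00]])}
{'time': 0.1, 'joint_positions': array([ 1.12308734,  0.32177496, -0.07006846,  1.45152756,  0.02260332,
        1.37085476, -0.05688928]), 'qd': array([-0.0023972 , -0.00116973, -0.00175292, -0.0013918 , -0.00111104,
        0.00042346, -0.00053218]), 'joint_torque': array([-2.00592845e-04, -4.92574382e+01, -4.05581295e-01, -3.13397670e+01,
       -6.39348105e-02,  3.95801570e-02,  9.38868311e-05]), 'position': array([ 0.28935505, -0.58151239,  0.23856659]), 'tool_rot': array([-3.05654652e+00, -7.18624369e-01,  7.95429147e-04]), 'ft_force': array([-0.07689113, -0.02851961,  0.54400431]), 'torque': array([-0.06389269,  0.05109942, -0.00825347]), 'grip_force': 0.0, 'grip_width': 0.9966476018104314}
0.017
```

View pics/top0.png

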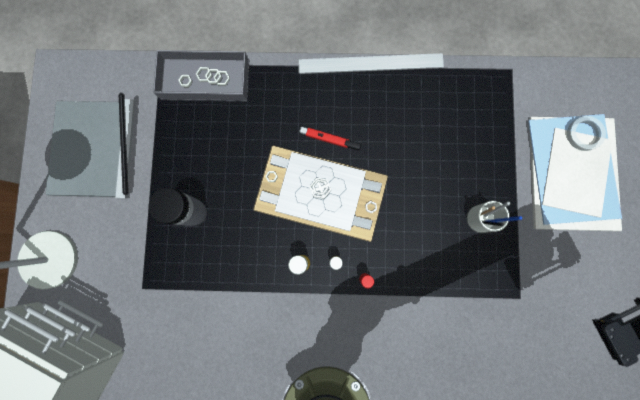

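View pics/scene0.png

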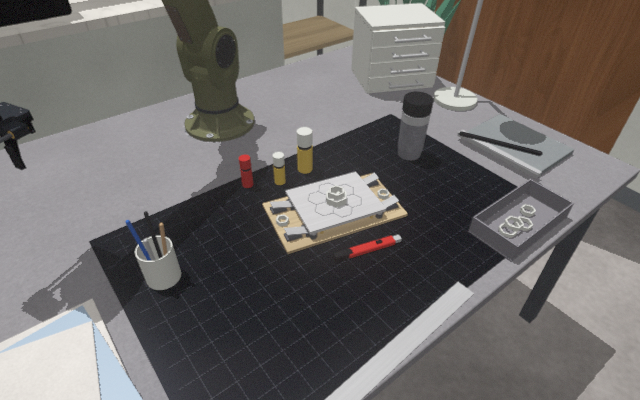

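Top view: the robot is at the bottom. The plate is centred near (320,191) and turned about −15°. Its tabs are at (280,160), (269,198), (372,186) and (361,222), the knife is at (328,138), and the two loose rings are at (271,177) and (371,207). There are three glue-stick-like things: a red one at (367,282), a large yellow one at (298,265) and a small yellow one at (336,263). The small yellow one fits the description. I only need to keep clear of all three.

```bash
cat > h.py <<'E'
from bench import *
import cv2,numpy as np
from scipy.spatial.transform import Rotation as R
def cam(n,s=None):
    c=calibration(n); f=200/np.tan(np.radians(c['vfov'])/2)
    K=np.array([[f,0,c['cx']],[0,f,c['cy']],[0,0,1]])
    if n=='wrist':
        T=np.eye(4);T[:3,:3]=R.from_rotvec(s['tool_rot']).as_matrix();T[:3,3]=s['position']
        T=T@c['hand_eye']; return K,T[:3,:3],T[:3,3]
    r=R.from_rotvec(c['rvec']).as_matrix(); return K,r.T,-r.T@c['tvec']
def ray(C,uv,z):
    K,Rw,o=C; d=(Rw@np.linalg.inv(K)@np.c_[np.atleast_2d(uv),np.ones(len(np.atleast_2d(uv)))].T).T
    return o+d*((z-o[2])/d[:,2])[:,None]
def proj(C,P):
    K,Rw,o=C; q=(K@Rw.T@(np.atleast_2d(P)-o).T).T; return q[:,:2]/q[:,2:]
def local(c,yaw,p):
    a=np.array([[np.cos(yaw),-np.sin(yaw)],[np.sin(yaw),np.cos(yaw)]]); return np.array(c)+np.atleast_2d(p)@a.T
CORN=np.array([[68,86],[68,-86],[-68,86],[-68,-86]])/1e3
TAB=np.array([[68,130],[68,-130],[-68,130],[-68,-130]])/1e3  # x to be checked
E
python3 - <<'E'
from h import *
im=cv2.imread('pics/top0.png'); C=cam('top')
h=cv2.cvtColor(im,cv2.COLOR_BGR2HSV)
m=((h[...,1]<40)&(h[...,2]>150)).astype(np.uint8)*255
k=np.zeros_like(m);k[140:245,250:395]=1;m*=k
m=cv2.morphologyEx(m,cv2.MORPH_CLOSE,np.ones((9,9)));m=cv2.morphologyEx(m,cv2.MORPH_OPEN,np.ones((17,17)))
cs=max(cv2.findContours(m,0,2)[0],key=cv2.contourArea)
P=ray(C,cs[:,0].astype(float),.04)[:,:2]
print(cv2.minAreaRect((P*1000).astype(np.float32)), cv2.boxPoints(cv2.minAreaRect(cs.astype(np.float32))))
for n,uv in dict(knife=(328,138),glue=(336,263),big=(298,265),red=(367,282)).items(): print(n,ray(C,[uv],.02 if n=='knife' else .09))
big=cv2.resize(im[135:250,240:400],None,fx=5,fy=5,interpolation=cv2.INTER_CUBIC)
cv2.drawContours(big,[((cs-[240,135])*5).astype(int)],-1,(0,0,255),1)
cv2.imwrite('pics/crop1.png',big)
E
```

```text
((557.305419921875, 47.17753601074219), (259.016357421875, 161.78330993652344), 76.37458801269531) [[257.9627  207.28664]
 [273.63623 146.83162]
 [370.04498 171.82646]
 [354.37146 232.28148]]
knife [[0.69890891 0.0136127  0.02      ]]
glue [[ 0.37195147 -0.01460816  0.09      ]]
big [[0.3649855  0.07618332 0.09      ]]
red [[ 0.32921372 -0.08913609  0.09      ]]
```

View pics/crop1.png

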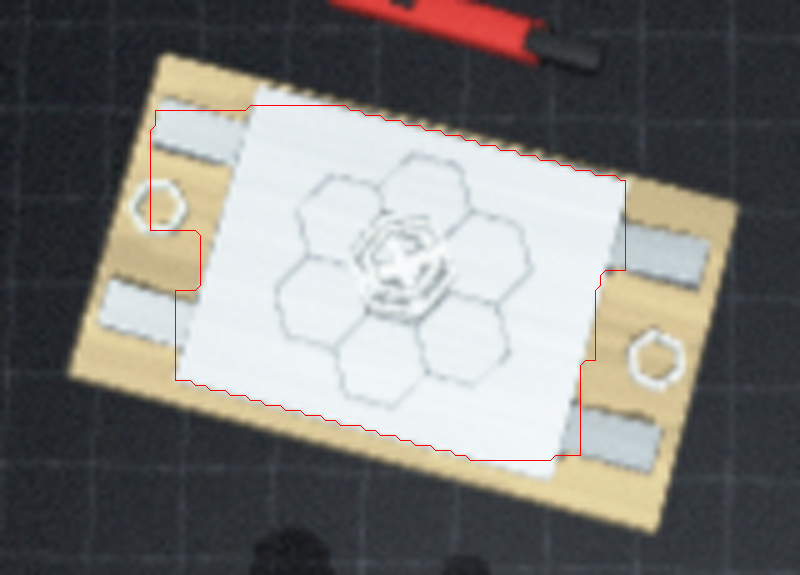

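Run:
```python
from h import *
C=cam('top'); o=np.array([240-.4,135-.4])
c=np.array([[258,85],[628,178],[180,380],[550,478]])/5+o
P=ray(C,c,.04)[:,:2]*1000; ctr=P.mean(0); print(P.round(1),ctr)
print([np.linalg.norm(P[i]-P[j]) for i,j in ((0,1),(2,3),(0,2),(1,3))])
v=P[0]-P[1]+P[2]-P[3]; w=P[0]-P[2]+P[1]-P[3]
yv=np.arctan2(-v[0],v[1]); yw=np.arctan2(w[1],w[0]); print(yv,yw)
y=(yv+yw)/2
t=np.array([[158,125],[707,262],[104,302],[658,450]])/5+o
T=ray(C,t,.032)[:,:2]*1000
print('tab ends local',local([0,0],-y,T-ctr).round(1))
print('corners',local(ctr,y,CORN*1000).round(1)); print('tabs',local(ctr,y,TAB*1000).round(1))
s=get_state(); print(s['position'],R.from_rotvec(s['tool_rot']).as_matrix().round(3))
```

```text
[[654.8 108.3]
 [609.4 -85.2]
 [499.3 142.8]
 [453.6 -47.5]] [554.25988968  29.59653802]
[np.float64(198.73841982259006), np.float64(195.72440837740544), np.float64(159.30303243798184), np.float64(160.35129908667815)]
-0.2329516758057643 -0.22746179299607228
tab ends local [[  47.8  146.3]
 [  48.8 -149.6]
 [ -49.6  148.2]
 [ -52.2 -148.3]]
corners [[640.1  97.8]
 [600.8 -69.7]
 [507.7 128.8]
 [468.4 -38.6]]
tabs [[ 650.1  140.7]
 [ 590.8 -112.5]
 [ 517.7  171.7]
 [ 458.4  -81.5]]
[ 0.28935505 -0.58151239  0.23856659] [[ 0.895  0.446 -0.001]
 [ 0.446 -0.895  0.002]
 [-0.    -0.002 -1.   ]]
```

Request:
send_rows(xyz=[[20, -16, 0], [50, -40, 0], [82, -66, 0], [114, -92, 0], [146, -118, 0], [178, -143, 0], [208, -167, 0], [235, -189, 0], [254, -204, 0], [262, -210, 0]], dr=[[0, 0, 0.03], [0, 0, 0.1], [0, 0, 0.19], [0, 0, 0.28], [0, 0, 0.37], [0, 0, 0.46], [0, 0, 0.55], [0, 0, 0.62], [0, 0, 0.67], [0, 0, 0.69]], jaw=0)

```text
time: 0.93
position: [0.4325, -0.2723, 0.2394]
tool_rot: [-3.12, 0.351, -0.0]
ft_force: [0.6, -1.1, 0.3]
grip_width: 0.324
grip_force: 0.0
```

Request:
send_rows(xyz=[[4, -20, 0], [11, -55, 0], [19, -95, 0], [27, -135, 0], [35, -175, 0], [43, -215, 0], [51, -255, 0], [58, -292, 0], [64, -318, 0], [66, -330, 0]], dr=[[0, 0, 0], [0, 0, 0], [0, 0, 0], [0, 0, 0], [0, 0, 0], [0, 0, 0], [0, 0, 0], [0, 0, 0], [0, 0, 0], [0, 0, 0]])

```text
time: 1.77
position: [0.5701, 0.0345, 0.2392]
tool_rot: [-3.12, 0.348, 0.001]
ft_force: [0.4, 0.6, -0.6]
grip_width: 0.003
grip_force: 0.0
```

Run:
```python
from h import *
s=get_state(); im=get_image('wrist'); cv2.imwrite('pics/w1.png',im[:,:,::-1]); np.savez('w1.npz',position=s['position'],tool_rot=s['tool_rot'])
print(s['time'],s['position'],s['tool_rot'],s['ft_force'])
C=cam('wrist',s); c=[.5543,.0296]; y=-.2302
L=np.array([[80,100],[80,-100],[-80,100],[-80,-100]])/1e3
print('pred corners px',proj(C,np.c_[local(c,y,L),[.04]*4]).round(1))
print('flask',ray(cam('top'),[[170,205]],.185))
```

```text
1.7667 [0.57006353 0.03452083 0.23919424] [-3.11973517e+00  3.47943001e-01  5.68709126e-04] [ 0.37201352  0.59889365 -0.58557236]
pred corners px [[241.7 130.4]
 [408.2 131.8]
 [249.1 252.8]
 [397.3 254. ]]
flask [[0.49246292 0.35551292 0.185     ]]
```

View pics/w1.png

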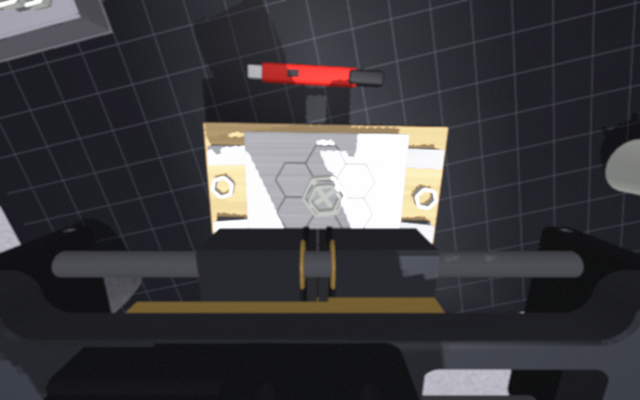

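Wrist view: the plate's far edge runs from about (246,133) to (408,133). The model is at (323,198), the rings at (222,187) and (426,198), and the knife lies beyond the plate at (315,75). The fingers hide the near half.

Run:
```python
from h import *
s=dict(np.load('w1.npz')); C=cam('wrist',s)
P=ray(C,[[246,133],[408,133]],.04)[:,:2]*1000; v=P[0]-P[1]; y=np.arctan2(-v[0],v[1])
print(P,np.linalg.norm(v),y, 'centre', local(P.mean(0),y,[[-80,0]]))
print('model centre', ray(cam('top'),[[240+398/5,135+262/5]],.06), ray(C,[[323,198]],.07))
c=[554.3,29.6];y=-.23
CT=CORN*1000; T=TAB*1000; T[:,0]=[50,50,-50,-50]
print(local(c,y,CT).round(1),local(c,y,T).round(1))
```

```text
[[650.91463416 104.5994331 ]
 [607.99592806 -85.5329847 ]] 194.9162682559639 -0.22200973580301456 centre [[551.41872952  27.14846237]]
model centre [[0.55870365 0.03078871 0.06      ]] [[0.55926403 0.03049831 0.07      ]]
[[640.1  97.8]
 [600.9 -69.6]
 [507.7 128.8]
 [468.5 -38.6]] [[ 632.6  144.8]
 [ 573.3 -108.4]
 [ 535.3  167.6]
 [ 476.   -85.6]]
```

Request:
send_rows(xyz=[[10, -14, 5], [26, -37, 20], [42, -60, 45], [51, -73, 75], [53.5, -76, 105], [53.5, -76, 130], [53.5, -76, 150], [53.5, -76, 162], [53.5, -76, 169], [53.5, -76, 169]], dr=[[0, 0, 0], [0, 0, 0], [0, 0, 0], [0, 0, 0], [0, 0, 0], [0, 0, 0], [0, 0, 0], [0, 0, 0], [0, 0, 0], [0, 0, 0]])

```text
time: 2.65
position: [0.638, 0.0896, 0.0691]
tool_rot: [3.119, -0.36, -0.004]
ft_force: [-0.0, -0.3, -0.7]
grip_width: 0.005
grip_force: 0.0
```

Request:
send_rows(xyz=[[0, -4, 1], [0, -7.5, 4], [0, -7.5, 8], [0, -7.5, 10], [0, -7.5, 11], [0, -7.5, 12], [0, -7.5, 13], [0, -7.5, 14], [0, -7.5, 14], [0, -7.5, 14]], dr=[[0, 0, 0], [0, 0, 0], [0, 0, 0], [0, 0, 0], [0, 0, 0], [0, 0, 0], [0, 0, 0], [0, 0, 0], [0, 0, 0], [0, 0, 0]])

```text
time: 3.48
position: [0.6406, 0.0984, 0.0575]
tool_rot: [3.121, -0.358, 0.0]
ft_force: [-1.6, 0.1, 5.3]
grip_width: 0.008
grip_force: 2.5
```

Request:
send_rows(xyz=[[0, 0, 0.5], [0, 0, 1], [0, 0, 1.5], [0, 0, 2], [0, 0, 2.5], [0, 0, 3], [0, 0, 3], [0, 0, 3], [0, 0, 3], [0, 0, 3]], dr=[[0, 0, 0], [0, 0, 0], [0, 0, 0], [0, 0, 0], [0, 0, 0], [0, 0, 0], [0, 0, 0], [0, 0, 0], [0, 0, 0], [0, 0, 0]])

```text
time: 4.32
position: [0.6407, 0.0984, 0.0573]
tool_rot: [3.12, -0.358, 0.001]
ft_force: [-8.6, -2.8, 20.0]
grip_width: 0.003
grip_force: 10.0
```

Request:
send_rows(xyz=[[0, 0, -6], [0, 2, -18], [0, 25, -25], [0, 60, -25], [0, 98, -25], [0, 135, -25], [0, 160, -22], [0, 171, -16], [0, 172, -9], [0, 172, -6]], dr=[[0, 0, 0], [0, 0, 0], [0, 0, 0], [0, 0, 0], [0, 0, 0], [0, 0, 0], [0, 0, 0], [0, 0, 0], [0, 0, 0], [0, 0, 0]])

```text
time: 5.15
position: [0.6012, -0.0683, 0.0585]
tool_rot: [-3.12, 0.358, 0.002]
ft_force: [-0.3, 0.6, -1.1]
grip_width: 0.001
grip_force: 0.0
```

Request:
send_rows(xyz=[[0, 0, 1], [0, 0, 2], [0, 0, 3], [0, 0, 3.5], [0, 0, 4], [0, 0, 4.5], [0, 0, 5], [0, 0, 5], [0, 0, 5], [0, 0, 5]], dr=[[0, 0, 0], [0, 0, 0], [0, 0, 0], [0, 0, 0], [0, 0, 0], [0, 0, 0], [0, 0, 0], [0, 0, 0], [0, 0, 0], [0, 0, 0]])

```text
time: 5.98
position: [0.6016, -0.0659, 0.0574]
tool_rot: [-3.121, 0.352, 0.002]
ft_force: [-7.5, 1.9, 17.3]
grip_width: 0.007
grip_force: 8.5
```

Request:
send_rows(xyz=[[0, 0, -5], [-2, 0, -15], [-22, 0, -22], [-52, 1, -24], [-84, 1, -24], [-112, 2, -24], [-130, 2, -20], [-136, 2, -14], [-136, 2, -8], [-136, 2, -6]], dr=[[0, 0, 0], [0, 0, 0], [0, 0, 0], [0, 0, 0], [0, 0, 0], [0, 0, 0], [0, 0, 0], [0, 0, 0], [0, 0, 0], [0, 0, 0]])

```text
time: 6.82
position: [0.4694, -0.04, 0.0602]
tool_rot: [3.121, -0.356, 0.001]
ft_force: [-0.3, 0.0, 0.2]
grip_width: 0.008
grip_force: 0.0
```

Request:
send_rows(xyz=[[0, 0, 0], [0, 0, 1], [0, 0, 2], [0, 0, 2.5], [0, 0, 3], [0, 0, 3.5], [0, 0, 4], [0, 0, 4.5], [0, 0, 4.5], [0, 0, 4.5]], dr=[[0, 0, 0], [0, 0, 0], [0, 0, 0], [0, 0, 0], [0, 0, 0], [0, 0, 0], [0, 0, 0], [0, 0, 0], [0, 0, 0], [0, 0, 0]])

```text
time: 7.65
position: [0.469, -0.0402, 0.0563]
tool_rot: [3.121, -0.358, 0.001]
ft_force: [-0.6, -1.0, 2.8]
grip_width: 0.009
grip_force: 1.4
```

Request:
send_rows(xyz=[[0, 0, 0.5], [0, 0, 1], [0, 0, 1.5], [0, 0, 2], [0, 0, 2.5], [0, 0, 3], [0, 0, 3.5], [0, 0, 4], [0, 0, 4], [0, 0, 4]], dr=[[0, 0, 0], [0, 0, 0], [0, 0, 0], [0, 0, 0], [0, 0, 0], [0, 0, 0], [0, 0, 0], [0, 0, 0], [0, 0, 0], [0, 0, 0]])

```text
time: 8.48
position: [0.4689, -0.0403, 0.0535]
tool_rot: [3.12, -0.358, -0.0]
ft_force: [-5.7, 0.2, 17.5]
grip_width: 0.004
grip_force: 8.4
```

The near-right corner gives: it sank 4 mm, while both far corners stayed solid under 17–20 N. Next is its tab.

Request:
send_rows(xyz=[[0, 0, -5], [0, 0, -15], [2, 6, -24], [8, 22, -26], [14, 36, -26], [16, 43, -26], [16, 43, -22], [16, 43, -16], [16, 43, -10], [16, 43, -8]], dr=[[0, 0, 0], [0, 0, 0], [0, 0, 0], [0, 0, 0], [0, 0, 0], [0, 0, 0], [0, 0, 0], [0, 0, 0], [0, 0, 0], [0, 0, 0]])

```text
time: 9.32
position: [0.4734, -0.0845, 0.0585]
tool_rot: [-3.121, 0.355, 0.004]
ft_force: [0.0, -1.0, -0.3]
grip_width: 0.006
grip_force: 0.0
```

Run:
```python
from h import *
s=get_state(); im=get_image('scene')[:,:,::-1]; print(s['position'],s['ft_force'])
a=get_image('top')[:,:,::-1]
f=lambda i:cv2.resize(i,(400,300),interpolation=cv2.INTER_CUBIC)
cv2.imwrite('pics/c2.png',np.hstack([cv2.resize(im[160:250,250:410],(700,394),interpolation=cv2.INTER_CUBIC)]))
```

```text
[ 0.4733741  -0.08450919  0.05851529] [ 0.02780831 -0.96598239 -0.31011092]
```

View pics/c2.png

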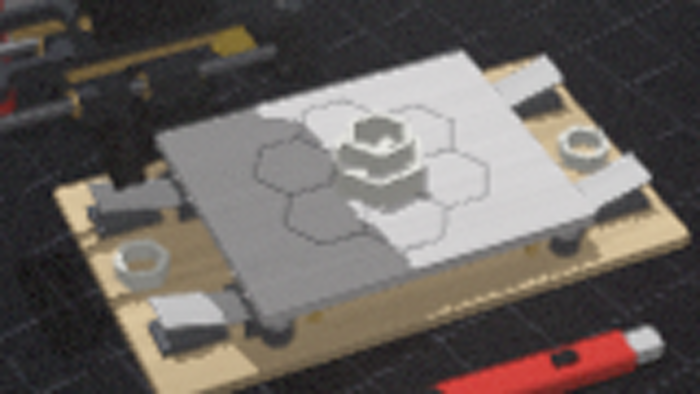

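The scene crop shows the dark fingertips just above the near-right tab, at about (128,180) in the crop. All four tabs are still up and the rings and model are undisturbed.

Request:
send_rows(xyz=[[0, 0, 2], [0, 0, 5], [0, 0, 8], [0, 0, 10], [0, 0, 12], [0, 0, 14], [0, 0, 16], [0, 0, 17], [0, 0, 18], [0, 0, 18]], dr=[[0, 0, 0], [0, 0, 0], [0, 0, 0], [0, 0, 0], [0, 0, 0], [0, 0, 0], [0, 0, 0], [0, 0, 0], [0, 0, 0], [0, 0, 0]])

```text
time: 10.25
position: [0.4743, -0.087, 0.0425]
tool_rot: [3.119, -0.359, -0.001]
ft_force: [-3.0, -2.4, 4.7]
grip_width: 0.006
grip_force: 2.3
```

Request:
send_rows(xyz=[[0, 0, 1], [0, 0, 2], [0, 0, 3], [0, 0, 4], [0, 0, 5], [0, 0, 6], [0, 0, 7], [0, 0, 7], [0, 0, 7], [0, 0, 7]], dr=[[0, 0, 0], [0, 0, 0], [0, 0, 0], [0, 0, 0], [0, 0, 0], [0, 0, 0], [0, 0, 0], [0, 0, 0], [0, 0, 0], [0, 0, 0]])

```text
time: 11.08
position: [0.4744, -0.0875, 0.0369]
tool_rot: [3.118, -0.359, -0.001]
ft_force: [-7.0, -2.5, 17.3]
grip_width: 0.002
grip_force: 8.7
```

Request:
send_rows(xyz=[[0, 0, 0.5], [0, 0, 1], [0, 0, 1.5], [0, 0, 2], [0, 0, 2], [0, 0, 2], [0, 0, 2], [0, 0, 2], [0, 0, 2], [0, 0, 2]], dr=[[0, 0, 0], [0, 0, 0], [0, 0, 0], [0, 0, 0], [0, 0, 0], [0, 0, 0], [0, 0, 0], [0, 0, 0], [0, 0, 0], [0, 0, 0]])

```text
time: 11.92
position: [0.4745, -0.0876, 0.0366]
tool_rot: [3.117, -0.359, -0.002]
ft_force: [-12.1, -1.2, 31.6]
grip_width: 0.006
grip_force: 15.7
```

The tab is flat against its stop. Now a gentle press on the corner to confirm it stands firm.

Request:
send_rows(xyz=[[0, 0, -6], [0, 0, -16], [0, 0, -30], [-3, -8, -40], [-9, -25, -42], [-15, -40, -42], [-16, -43, -40], [-16, -43, -35], [-16, -43, -30], [-16, -43, -29]], dr=[[0, 0, 0], [0, 0, 0], [0, 0, 0], [0, 0, 0], [0, 0, 0], [0, 0, 0], [0, 0, 0], [0, 0, 0], [0, 0, 0], [0, 0, 0]])

```text
time: 12.75
position: [0.4678, -0.041, 0.0607]
tool_rot: [3.121, -0.359, -0.003]
ft_force: [-0.9, -1.3, 0.0]
grip_width: 0.008
grip_force: 0.0
```

Request:
send_rows(xyz=[[0, 0, 1], [0, 0, 2], [0, 0, 3], [0, 0, 3.5], [0, 0, 4], [0, 0, 4.5], [0, 0, 5], [0, 0, 5], [0, 0, 5], [0, 0, 5]], dr=[[0, 0, 0], [0, 0, 0], [0, 0, 0], [0, 0, 0], [0, 0, 0], [0, 0, 0], [0, 0, 0], [0, 0, 0], [0, 0, 0], [0, 0, 0]])

```text
time: 13.58
position: [0.4688, -0.0402, 0.0573]
tool_rot: [3.121, -0.358, 0.0]
ft_force: [-0.6, -0.5, 3.5]
grip_width: 0.006
grip_force: 1.7
```

Request:
send_rows(xyz=[[0, 0, 0.5], [0, 0, 1], [0, 0, 1.5], [0, 0, 2], [0, 0, 2], [0, 0, 2], [0, 0, 2], [0, 0, 2], [0, 0, 2], [0, 0, 2]], dr=[[0, 0, 0], [0, 0, 0], [0, 0, 0], [0, 0, 0], [0, 0, 0], [0, 0, 0], [0, 0, 0], [0, 0, 0], [0, 0, 0], [0, 0, 0]])

```text
time: 14.42
position: [0.4689, -0.0402, 0.0569]
tool_rot: [3.12, -0.358, -0.0]
ft_force: [-6.2, 0.6, 18.6]
grip_width: 0.006
grip_force: 9.1
```

Request:
send_rows(xyz=[[0, 0, -5], [0, 0, -15], [0, 0, -35], [0, 0, -65], [0, 0, -100], [0, 0, -135], [0, 0, -165], [0, 0, -180], [0, 0, -185], [0, 0, -185]], dr=[[0, 0, 0], [0, 0, 0], [0, 0, 0], [0, 0, 0], [0, 0, 0], [0, 0, 0], [0, 0, 0], [0, 0, 0], [0, 0, 0], [0, 0, 0]])

```text
time: 15.25
position: [0.4694, -0.0402, 0.2413]
tool_rot: [3.121, -0.358, 0.004]
ft_force: [-0.2, -0.9, -1.0]
grip_width: 0.004
grip_force: 0.0
```

Run:
```python
from h import *
s=get_state(); im=get_image('scene')[:,:,::-1]; print(s['time'],s['position'],s['ft_force'])
cv2.imwrite('pics/c3.png',cv2.resize(im[140:260,230:420],(760,480),interpolation=cv2.INTER_CUBIC))
```

```text
15.25 [ 0.46937061 -0.04017329  0.24129318] [-0.16529974 -0.89395748 -1.04772161]
```

View pics/c3.png

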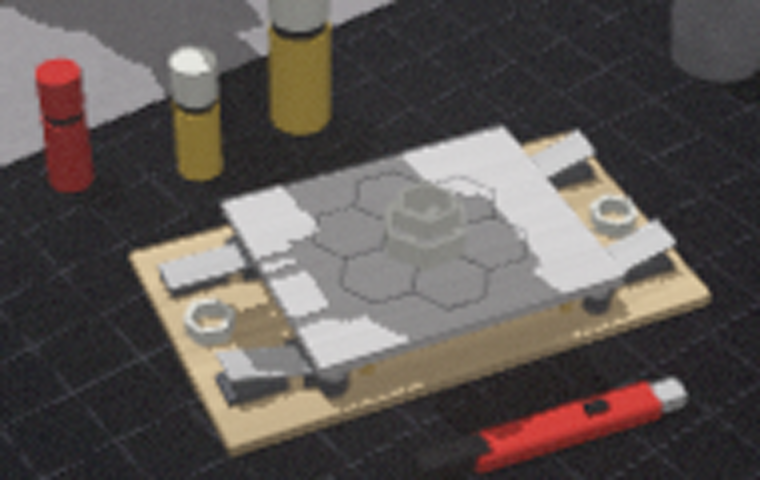

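The near-right tab, at (200,268) in the crop, lies flat. The other three tabs are up, nothing else has moved, and the corner holds firm at 18.6 N.

```bash
python3 -c "
from bench import *
print(close_job())"
```

```text
the job is handed in; nothing more can be done
None
```

The near-right corner was the one that rocked; I pressed its shim tab fully flat, the corner then held firm under 18.6 N with the other three tabs still up, and the job is handed in (the near-left corner was never pressed, as the rocking one was found first).

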